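# Set the hot plate under the saucepan to low

### The job

Switch on the hot plate that the saucepan stands on: press a fingertip on the flat face of the dial in front of that plate and turn it clockwise one click, from off until it clicks into low, never past low, then let go. Do not grasp or lift anything, and leave the other plate's dial, the pan, the plate cover and the things round about as they are.

Things in the scene. Friction and masses are not known exactly. Their poses are not given: they have to be found in the camera images.
- hob: double table hob, white with a steel top, 340 mm deep (x), 540 mm wide (y), flat top 55 mm above the worktop; fixed. Origin: middle of its underside on the worktop; x to the back, y to the left. Two round hot plates side by side at the back, two flat dials on the front strip, each in front of its own plate
- saucepan_bowl (a point): centre of the underside of the saucepan's bowl; the metal pan, bowl 190 mm across and 99 mm high, stands within about 20 mm of the middle of one of the two hot plates, the left or the right one; wooden handle reaches to 265 mm from this point, up to 130 mm above its underside, towards the back right
- plate_cover_middle (a point): centre of the underside of a round flat metal plate cover, 190 mm across, 16 mm high with a small 22 mm knob to 29 mm, lying on the other hot plate
- dial_left (a joint): angle (rad) of the left dial: 0 off, 0.70 low, 1.40 high, growing clockwise seen from above. These are sprung detents: left free the dial snaps to the nearest (humps at about 0.35 and 1.05); end stops at -0.2 and 1.6. Passing a hump takes about 0.03 N m. Starts at off. Dark flat disc 84 mm across, vertical axis, pale pointer line; the knurling is fine, so a fingertip holds by friction only
- dial_right (a joint): angle (rad) of the right dial: 0 off, 0.70 low, 1.40 high, growing clockwise seen from above. These are sprung detents: left free the dial snaps to the nearest (humps at about 0.35 and 1.05); end stops at -0.2 and 1.6. Passing a hump takes about 0.03 N m. Starts at off. Dark flat disc 84 mm across, vertical axis, pale pointer line; the knurling is fine, so a fingertip holds by friction only
- dial_left_centre (a point): middle of the left dial's flat top face, on its axis, 122 mm in front of the hob's centre and 130 mm to the left; 61 mm above the worktop, only 6 mm proud of the hob, no side to pinch. It sinks under a finger: yields from about 1.4 N, 1.2 N per mm, stop 5 mm lower (7.5 N). 4 to 7 N pressed 20 to 25 mm off the axis drags it round
- dial_right_centre (a point): middle of the right dial's flat top face, on its axis, 122 mm in front of the hob's centre and 130 mm to the right; 61 mm above the worktop, only 6 mm proud of the hob, no side to pinch. It sinks under a finger: yields from about 1.4 N, 1.2 N per mm, stop 5 mm lower (7.5 N). 4 to 7 N pressed 20 to 25 mm off the axis drags it round
- dial_left_pointer (a point): outer end of the pale pointer line on the left dial, 40 mm from its axis. Off: 40 degrees left of straight back (hob +x), at a small open ring marked on the hob; low: straight back, at a short bar; high: 40 degrees right, at a long bar
- plate_left (a point): middle of the top of the left hot plate, dark, 180 mm across, 63 mm above the worktop, 70 mm behind and 130 mm left of the hob's centre; the left dial, 192 mm in front of it, belongs to it
- dial_right_pointer (a point): outer end of the pale pointer line on the right dial, 40 mm from its axis. Off: 40 degrees left of straight back (hob +x), at a small open ring marked on the hob; low: straight back, at a short bar; high: 40 degrees right, at a long bar
- plate_right (a point): middle of the top of the right hot plate, dark, 180 mm across, 63 mm above the worktop, 70 mm behind and 130 mm right of the hob's centre; the right dial, 192 mm in front of it, belongs to it
- mill: salt mill, 44 mm across, 90 mm high, standing on the worktop right of the hob; origin: middle of its underside; loose bystander
- spice_jar: spice jar, 41 mm across, 105 mm high, standing on the worktop right of the hob; origin: middle of its underside; loose bystander
- garlic: garlic bulb, about 60 mm, on the worktop right of the hob; origin: middle of its underside; loose bystander
- mug: small cup, 60 mm across, 50 mm high, on the worktop left of the hob; origin: middle of its underside; loose bystander
- teaspoon: teaspoon, 137 mm long, lying on the front strip of the hob between the two dials, about 60 to 65 mm from each dial's axis to its nearer end; origin: middle of its underside; loose bystander

How it is judged:
At the end, for the whole second after the job is handed in: the dial in front of the saucepan's plate rests in the low detent (0.70 rad, within 0.12), the other dial still at off (0, within 0.15), both still; the saucepan and the plate cover still stand on their plates (within 50 mm of the middles) (((y of saucepan_bowl in the frame of hob above 0 m and value of joint dial_left between 0.58 and 0.82 rad and value of joint dial_right between -0.15 and 0.15 rad and horizontal distance between saucepan_bowl and plate_left below 0.05 m and horizontal distance between plate_cover_middle and plate_right below 0.05 m) or (y of saucepan_bowl in the frame of hob below 0 m and value of joint dial_right between 0.58 and 0.82 rad and value of joint dial_left between -0.15 and 0.15 rad and horizontal distance between saucepan_bowl and plate_right below 0.05 m and horizontal distance between plate_cover_middle and plate_left below 0.05 m)) and velocity of joint dial_left between -0.2 and 0.2 rad/s and velocity of joint dial_right between -0.2 and 0.2 rad/s); the robot touches nothing.
It fails at once if the saucepan's dial is turned past low towards high ((y of saucepan_bowl in the frame of hob above 0 m and value of joint dial_left above 1.1 rad) or (y of saucepan_bowl in the frame of hob below 0 m and value of joint dial_right above 1.1 rad)).
It fails at once if the dial of the other hot plate is turned ((y of saucepan_bowl in the frame of hob above 0 m and value of joint dial_right above 0.35 rad) or (y of saucepan_bowl in the frame of hob below 0 m and value of joint dial_left above 0.35 rad)).
It fails at once if the saucepan or the plate cover is lifted or shifted by more than 25 mm (distance of any of saucepan_bowl, plate_cover_middle from where it was at the start of the episode above 0.025 m).
It fails at once if the teaspoon, cup, mill, spice jar or garlic is lifted or shifted by more than 30 mm (distance of any of mill, spice_jar, garlic, mug, teaspoon from where it was at the start of the episode above 0.03 m).
It also fails if it takes over 32 s, if anything falls off the work surface, if the arm or the gripper's body presses on something with over 40 N, if the wrist force passes 120 N, or if a joint passes its speed limit or range.

### The arm

A 6-joint arm with a two-finger parallel gripper is mounted at the origin on a cart in front of the work surface, level with it; the furniture and walls round the work are solid. World frame = base frame: x ahead of the robot, y to its left, z up, the work surface at z = 0. Lengths are in m, angles in rad, forces in N, time in s.
With the tool pointing down it reaches from about 0.425 to 0.95 m from the base axis. Payload 3.5 kg.
Tool frame: the origin (TCP) lies between the finger pads; the fingertips stand 17 mm ahead of it and the grasp point (between the pads) lies 2 mm behind it; z points along the fingers, y is the direction in which the jaws open and shut (so a half turn about z gives the same grasp; the last joint's range is limited). The gripper opens to 85 mm and grips with 20 to 120 N. Pads are 22 mm wide; open, the fingers measure 114 mm over their backs; the gripper's body (76 mm by 85 mm) begins 54 mm behind the grasp point. The pads swing forward as they close: fully open they stand 13 mm farther back than shut.
Start: joints at [-1.423, 0.286, 1.577, -0, 1.279, -0.15], TCP at [0.198, -0.645, 0.248] pointing down, gripper open.
Joint ranges: [-2.77, 2.77], [-0.9, 2.22], [0.21, 2.48], [-1.53, 4.67], [0.24, 2.81], [-2.84, 2.84]. Speed limits (rad/s): [2.79, 2.79, 3.14, 3.14, 3.14, 3.14].

### API

Orientations are given as a unit quaternion [x, y, z, w].
In Python, from plant import ctrl gives the robot as it stands.
- The arm moves only by the tool carry_out, never from a script. Its argument "commands" is a list of rows, each an object with "delta_pos": the shift along the tool's x, y, z in m, a list of three; "delta_rot": the turn, a rotation vector about the tool's x, y, z in rad, a list of three; "claw": the opening in per cent of the stroke, from 0 (shut) to 100 (fully open). A call has 1 to 8 rows; each row is the pose to reach, as a shift and turn from the pose measured when the call began, along the tool's axes at that moment; what a row does not reach only later rows make up. A row lasts 1/12 s, in which the tool goes at most 41.7 mm and 7.16 degrees, less where a joint would pass 70% of its speed; a pose out of reach is approached as far as the arm can. A call with a gripper value outside its range is refused whole. The fingers move at their own pace and stop on an object; "force" is the grip in N (left out, the last holds). Time passes only in rows, so rows that repeat a pose let the fingers close. It gives the time, the measured TCP pose, the force and the opening at its end, in the units of the state.
- ctrl.get_state(): the state, without advancing time (a new reading comes with each control period).
- ctrl.read_camera(name): name is "side" or "top" or "wrist"; returns (picture, depth): 480x640x3 uint8, red, green, blue; 480x640 float32, m along the optical axis (not along the pixel's ray), 0 where there is no reading.
- ctrl.camera_info(name): a dict with "fx", "fy", "cx", "cy" (pixels), "rvec" (rotation vector, rad) and "tvec" (3), from world to camera coordinates, as OpenCV has them; the wrist camera has in their place "mount" (4x4, takes a point from camera to tool coordinates, whose origin is the TCP and whose axes are the flange's). Camera axes: x right, y down, z forward; pixel columns grow to the right and rows downward; lengths in m; the calibration is good to about 2 mm. A picture is of the moment at which its call begins: read the wrist's pose just before it. camera_info takes no time and is no camera call.
- ctrl.sign_off(): hands the job in, once; it reports no verdict.
The state is a dict: "time": time; "qpos": joint angles; "dq": joint speeds; "joint_efforts": joint torques, N m; "eef_pos": TCP position; "tcp_rot": TCP orientation; "contact_force": force on the tool from outside, world axes, zero at the start; "wrist_torque": the same for the moment, N m; "opening": opening from 0.0 (shut) to 1.0 (fully open).
Only numpy, scipy, OpenCV 4.12 (cv2) and the standard library are available. Lean on these libraries where they do the work, as an engineer would, in place of code of your own. Each camera call takes 0.05 s, during which the arm holds its last target.

## Working session

There is one attempt and no reset: what is moved stays moved. The work goes in short steps, Python scripts to look and compute and a tool call to move; the robot and the scene stay as the last step left them, time stands still between calls to the robot, and variables do not carry over. Pictures are saved under pics/ and viewed, and the job is handed in when it is done.

Besides the shell and the picture viewer there is one more tool, called after "Emit:" by a JSON object that holds its "name" and its "arguments", one argument or row to a line. carry_out: Moves the arm, as the interface text tells. Its arguments: {"type":"object","properties":{"commands":{"type":"array"},"force":{"type":"number"}},"required":["commands"]}

```bash
mkdir -p pics
cat > h.py <<'E'
import numpy as np,cv2
from plant import ctrl
from scipy.spatial.transform import Rotation as R
def cam(n):
    s=ctrl.get_state(); im,d=ctrl.read_camera(n); i=ctrl.camera_info(n)
    if 'mount' in i:
        T=np.eye(4);T[:3,:3]=R.from_quat(s['tcp_rot']).as_matrix();T[:3,3]=s['eef_pos'];T=T@np.array(i['mount'])
    else:
        W=np.eye(4);W[:3,:3]=cv2.Rodrigues(np.array(i['rvec'],float))[0];W[:3,3]=np.ravel(i['tvec']);T=np.linalg.inv(W)
    v,u=np.mgrid[:480,:640]
    P=np.stack([(u-i['cx'])/i['fx']*d,(v-i['cy'])/i['fy']*d,d],-1)@T[:3,:3].T+T[:3,3]
    P[d==0]=np.nan
    return im,d,P,T,i
E
python3 - <<'E'
from h import *
print(ctrl.get_state())
for n in ['top','side']:
    im,d,P,T,i=cam(n); cv2.imwrite(f'pics/{n}0.png',im[...,::-1]); np.savez(f'{n}0.npz',im=im,P=P,T=T); print(n,T[:3,3])
E
```

```text
{'time': 0.0, 'qpos': array([-1.42300769e+00,  2.87216246e-01,  1.57812583e+00, -1.98780397e-05,
        1.27859272e+00, -1.49957575e-01]), 'dq': array([-0.00019045,  0.00208902,  0.00055392,  0.0008565 , -0.0001192 ,
        0.00095294]), 'joint_efforts': array([ 7.83604155e-04, -4.05971682e+01, -2.92627716e+01, -1.28350034e-04,
        5.75104030e-03,  5.17122388e-06]), 'eef_pos': array([ 0.19798507, -0.64468918,  0.2469411 ]), 'tcp_rot': array([ 9.88937746e-01,  1.48326539e-01, -8.24436887e-06, -1.17107736e-03]), 'contact_force': array([-0.60559151,  0.10370074,  0.05793591]), 'wrist_torque': array([-0.00844389, -0.01319871,  0.01011413]), 'opening': 1.002752307416266}
top [0.24537247 0.13624747 1.57526634]
side [ 0.61480752 -1.07200745  1.00906654]
```

View pics/top0.png

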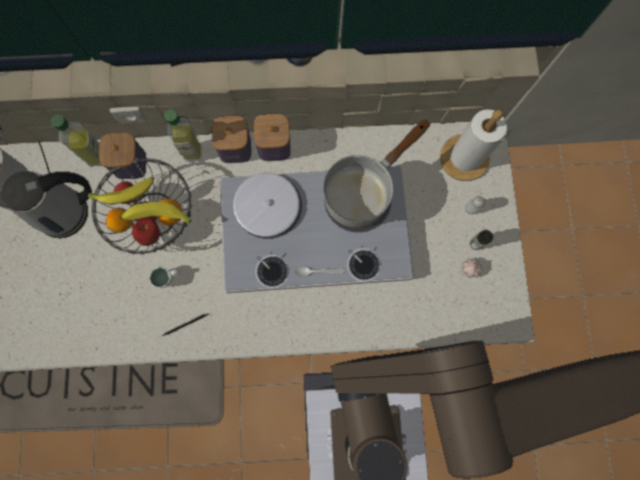

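View pics/side0.png

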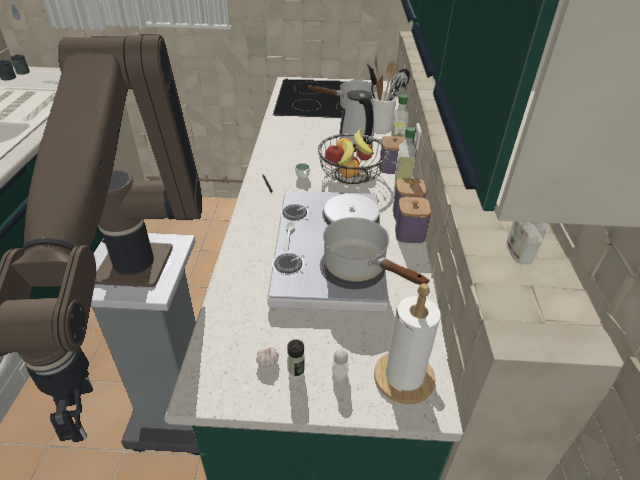

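The saucepan is on the right plate. Its dial is at top pixel (363,264), the left dial at (270,270) and the spoon at about (320,271) between them. The tall items are to the right and behind. Next I'll measure these.

Run:
```python
from h import *
z=np.load('top0.npz');im,P,T=z['im'],z['P'],z['T']
g=im.max(-1)
def fit(u,v,r=22):
    m=np.zeros(g.shape,bool);m[v-r:v+r,u-r:u+r]=True
    m&=(g<70)
    n,l,s,c=cv2.connectedComponentsWithStats(m.astype(np.uint8))
    k=1+np.argmax(s[1:,4]); pts=np.argwhere(l==k)[:,::-1]
    e=cv2.minEnclosingCircle(pts.astype(np.float32)); print(s[k],c[k],e)
    X=P[l==k]; print('med',np.nanmedian(X,0)); 
    return e
for u,v in [(363,264),(270,270)]:
    (cu,cv_),r=fit(u,v); print(P[int(round(cv_)),int(round(cu))])
for u,v in [(230,230),(400,250),(230,285),(405,275),(320,250),(222,172),(405,169),(343,270),(300,271),(472,267),(482,239)]: print((u,v),P[v,u].round(4))
c=im[235:295,235:400,::-1];cv2.imwrite('pics/crop.png',cv2.resize(c,None,fx=4.8,fy=4.8,interpolation=cv2.INTER_CUBIC))
# ray scale
s=ctrl.camera_info('top');print(s)
```

```text
[350 251  29  28 592] [364.15202703 264.9527027 ] ((363.82293701171875, 264.35968017578125), 14.225478172302246)
med [ 0.48657777 -0.02383388  0.0625668 ]
[ 0.48929882 -0.02256427  0.06577447]
[258 258  29  28 601] [272.36106489 271.47420965] ((272.0, 271.0), 14.31792163848877)
med [0.48174462 0.2357494  0.06244449]
[0.48427393 0.2372898  0.06010924]
(230, 230) [0.6103 0.3535 0.0556]
(400, 250) [ 0.5268 -0.1302  0.05  ]
(230, 285) [0.4525 0.3577 0.0497]
(405, 275) [ 0.4533 -0.137   0.0557]
(320, 250) [0.5375 0.0988 0.0581]
(222, 172) [0.8053 0.3814 0.0034]
(405, 169) [ 0.7856 -0.1759  0.0026]
(343, 270) [0.4771 0.0369 0.055 ]
(300, 271) [0.4802 0.1585 0.0588]
(472, 267) [ 0.467  -0.3313  0.0478]
(482, 239) [ 0.5368 -0.3531  0.0979]
{'fx': 542.7639464716852, 'fy': 542.7639464716852, 'cx': 314.9708585650676, 'cy': 236.75447233163615, 'rvec': array([ 2.05430315, -2.16880316,  0.23966011]), 'tvec': array([0.14205398, 0.56929389, 1.48861015])}
```

View pics/crop.png

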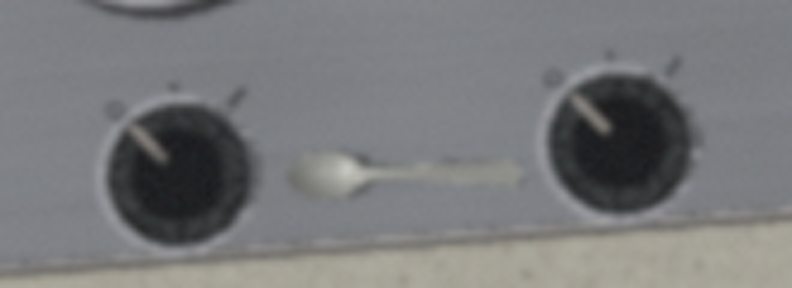

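```bash
cat >> h.py <<'E'
def rp(n,T,i,u,v,z):
    d=T[:3,:3]@np.array([(u-i['cx'])/i['fx'],(v-i['cy'])/i['fy'],1]);return T[:3,3]+d*(z-T[2,3])/d[2]
def delta(p,yaw=None):
    s=ctrl.get_state();Rm=R.from_quat(s['tcp_rot']);x=Rm.as_matrix()[:,0]
    y0=np.arctan2(x[1],x[0])
    if yaw is None: yaw=y0
    Rt=R.from_matrix(np.array([[np.cos(yaw),np.sin(yaw),0],[np.sin(yaw),-np.cos(yaw),0],[0,0,-1]]))
    return (Rm.inv().apply(np.array(p)-s['eef_pos'])).round(4).tolist(),(Rm.inv()*Rt).as_rotvec().round(4).tolist(),round(y0,4)
E
python3 - <<'E'
from h import *
z=np.load('top0.npz');i=ctrl.camera_info('top')
print(rp('top',z['T'],i,363.8,264.4,.061),rp('top',z['T'],i,272,271,.061))
s=np.array([.198,-.645,.25]);
print(delta([.44,-.1,.25]),delta([.468,-.03,.25],0.3))
print(delta([.4,-.35,.25]))
E
```

```text
[ 0.4889592 -0.0224173  0.061    ] [0.48413348 0.2372304  0.061     ]
([0.3912, -0.4498, -0.0018], [-0.0021, -0.0004, 0.0], np.float64(0.2978)) ([0.4385, -0.5085, -0.0017], [-0.0021, -0.0004, -0.0022], np.float64(0.2978))
([0.2796, -0.2225, -0.0024], [-0.0021, -0.0004, 0.0], np.float64(0.2978))
```

Emit:
{"name": "carry_out", "arguments": {
  "commands": [
    {"delta_pos": [0.03,-0.024,0],"delta_rot": [0,0,0],"claw": 0},
    {"delta_pos": [0.06,-0.048,0],"delta_rot": [0,0,0],"claw": 0},
    {"delta_pos": [0.09,-0.072,0],"delta_rot": [0,0,0],"claw": 0},
    {"delta_pos": [0.12,-0.096,0],"delta_rot": [0,0,0],"claw": 0},
    {"delta_pos": [0.15,-0.12,0],"delta_rot": [0,0,0],"claw": 0},
    {"delta_pos": [0.18,-0.145,0],"delta_rot": [0,0,0],"claw": 0},
    {"delta_pos": [0.21,-0.17,0],"delta_rot": [0,0,0],"claw": 0},
    {"delta_pos": [0.24,-0.195,0],"delta_rot": [0,0,0],"claw": 0}
  ],
  "force": 30
}}

```text
time: 0.77
eef_pos: [0.3707, -0.3859, 0.2471]
tcp_rot: [0.989, 0.148, -0.0, -0.001]
contact_force: [0.9, 0.0, 0.6]
opening: -0.001
```

Run:
```python
from h import *
s=ctrl.get_state();print(s['time'],s['eef_pos'],s['opening'],s['qpos'],s['contact_force'])
print(delta([.42,-.25,.25],.298),delta([.43,-.06,.25],0.298))
```

```text
0.7667 [ 0.37072303 -0.38592519  0.24706895] -0.0007069901680730572 [-9.95614375e-01 -2.09112613e-02  1.91952511e+00  1.05736239e-03
  1.24565282e+00  2.77441799e-01] [0.93963587 0.00190849 0.57108934]
([0.0869, -0.1155, -0.0026], [-0.0028, -0.0002, -0.0006], np.float64(0.2974)) ([0.1522, -0.2943, -0.0021], [-0.0028, -0.0002, -0.0006], np.float64(0.2974))
```

Emit:
{"name": "carry_out", "arguments": {
  "commands": [
    {"delta_pos": [0.022,-0.03,0],"delta_rot": [0,0,0],"claw": 0},
    {"delta_pos": [0.045,-0.06,0],"delta_rot": [0,0,0],"claw": 0},
    {"delta_pos": [0.066,-0.09,0],"delta_rot": [0,0,0],"claw": 0},
    {"delta_pos": [0.087,-0.12,0],"delta_rot": [0,0,0],"claw": 0},
    {"delta_pos": [0.105,-0.156,0],"delta_rot": [0,0,0],"claw": 0},
    {"delta_pos": [0.12,-0.192,0],"delta_rot": [0,0,0],"claw": 0},
    {"delta_pos": [0.13,-0.23,0],"delta_rot": [0,0,0],"claw": 0},
    {"delta_pos": [0.14,-0.26,0],"delta_rot": [0,0,0],"claw": 0}
  ]
}}

```text
time: 1.43
eef_pos: [0.4276, -0.0937, 0.2473]
tcp_rot: [0.989, 0.149, -0.001, -0.002]
contact_force: [-0.1, -0.2, 0.6]
opening: -0.002
```

Run:
```python
from h import *
im,d,P,T,i=cam('wrist'); cv2.imwrite('pics/w1.png',im[...,::-1]); np.savez('w1.npz',im=im,P=P,T=T)
s=ctrl.get_state();print(s['time'],s['eef_pos'],s['qpos'],s['dq'].round(2),s['contact_force'])
```

```text
1.4833 [ 0.42741087 -0.08970137  0.24710469] [-0.44340466 -0.2632169   2.13360516  0.0064775   1.27592015  0.8241638 ] [-0.09  0.04 -0.03 -0.06 -0.03 -0.14] [-0.80299187  3.17627029 -0.38815957]
```

View pics/w1.png

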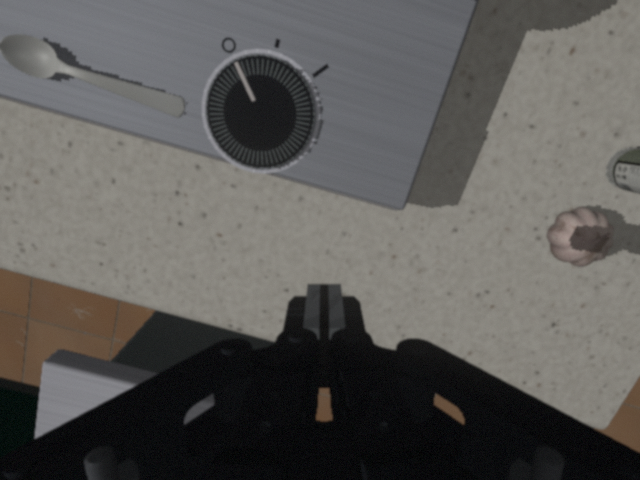

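The wrist view shows the right dial centred near (261,110), with its pointer at the ring (off). The shut fingertips are near (324,290).

Run:
```python
from h import *
im,d,P,T,i=cam('wrist'); cv2.imwrite('pics/w2.png',im[...,::-1])
g=im.max(-1);m=np.zeros(g.shape,bool);m[30:190,185:340]=1;m&=g<60
n,l,s,c=cv2.connectedComponentsWithStats(m.astype(np.uint8));k=1+np.argmax(s[1:,4])
pts=cv2.convexHull(np.argwhere(l==k)[:,::-1].astype(np.float32));e=cv2.fitEllipse(pts);print(e,s[k])
C=rp('w',T,i,*e[0],.061);print(C,np.nanmedian(P[l==k],0))
st=ctrl.get_state();print(st['time'],st['eef_pos'],st['dq'].round(2),st['contact_force'])
```

```text
((266.7052917480469, 112.66783905029297), (105.5778579711914, 112.22249603271484), 157.8876953125) [ 214   57  107  112 8455]
[ 0.48878635 -0.02445475  0.061     ] [ 0.48756227 -0.02548863  0.06052661]
1.5333 [ 0.42773278 -0.09239938  0.24721705] [-0.07  0.03 -0.03 -0.04 -0.03 -0.05] [ 1.04395784 -1.09135893  0.05333085]
```

Run:
```python
from h import *
print(delta([.4678,-.0311,.10],.298))
```

```text
([0.0565, -0.0459, 0.1474], [-0.0046, -0.0, 0.005], np.float64(0.303))
```

Emit:
{"name": "carry_out", "arguments": {
  "commands": [
    {"delta_pos": [0.028,-0.023,0.01],"delta_rot": [-0.0046,0,0.005],"claw": 0},
    {"delta_pos": [0.0565,-0.046,0.035],"delta_rot": [-0.0046,0,0.005],"claw": 0},
    {"delta_pos": [0.0565,-0.046,0.07],"delta_rot": [-0.0046,0,0.005],"claw": 0},
    {"delta_pos": [0.0565,-0.046,0.105],"delta_rot": [-0.0046,0,0.005],"claw": 0},
    {"delta_pos": [0.0565,-0.046,0.135],"delta_rot": [-0.0046,0,0.005],"claw": 0},
    {"delta_pos": [0.0565,-0.046,0.1475],"delta_rot": [-0.0046,0,0.005],"claw": 0},
    {"delta_pos": [0.0565,-0.046,0.1475],"delta_rot": [-0.0046,0,0.005],"claw": 0},
    {"delta_pos": [0.0565,-0.046,0.1475],"delta_rot": [-0.0046,0,0.005],"claw": 0}
  ]
}}

```text
time: 2.2
eef_pos: [0.4673, -0.0315, 0.0993]
tcp_rot: [0.989, 0.148, -0.001, -0.0]
contact_force: [0.6, -0.5, 0.6]
opening: 0.0
```

Run:
```python
from h import *
im,d,P,T,i=cam('wrist'); cv2.imwrite('pics/w3.png',im[...,::-1])
st=ctrl.get_state();print(st['time'],st['eef_pos'],st['dq'].round(2),st['contact_force'])
print(delta([.4678,-.0311,.0785],.298))
```

```text
2.25 [ 0.46840472 -0.03170986  0.10061539] [ 0.   -0.02 -0.02  0.   -0.    0.  ] [0.28614477 0.21170816 0.63213175]
([-0.0004, -0.0008, 0.0221], [0.0007, -0.0008, -0.0007], np.float64(0.2973))
```

View pics/w3.png

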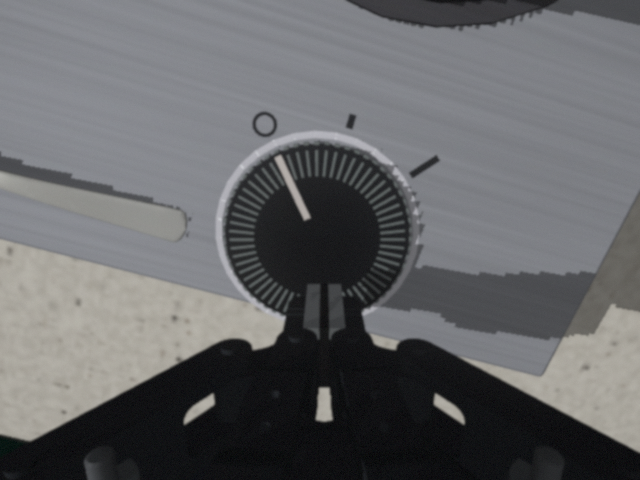

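The tips are above the front of the dial face and the pointer is at off. Lowering to press.

Emit:
{"name": "carry_out", "arguments": {
  "commands": [
    {"delta_pos": [0,-0.0005,0.012],"delta_rot": [0,0,0],"claw": 0},
    {"delta_pos": [0,-0.0005,0.019],"delta_rot": [0,0,0],"claw": 0},
    {"delta_pos": [0,-0.0005,0.022],"delta_rot": [0,0,0],"claw": 0},
    {"delta_pos": [0,-0.0005,0.024],"delta_rot": [0,0,0],"claw": 0},
    {"delta_pos": [0,-0.0005,0.025],"delta_rot": [0,0,0],"claw": 0},
    {"delta_pos": [0,-0.0005,0.025],"delta_rot": [0,0,0],"claw": 0}
  ]
}}

```text
time: 2.75
eef_pos: [0.4686, -0.0315, 0.0763]
tcp_rot: [0.989, 0.148, 0.001, 0.001]
contact_force: [-1.6, -1.2, 2.1]
opening: 0.0
```

Run:
```python
from h import *
for k in range(4):
    im,d=ctrl.read_camera('wrist')
    st=ctrl.get_state();print(st['time'],st['eef_pos'],st['contact_force'])
```

```text
2.8 [ 0.46865673 -0.03151175  0.07634516] [-1.68709536  0.21645159  2.49619939]
2.85 [ 0.46863944 -0.0315129   0.07627572] [-0.58071974 -1.15953204  2.69371602]
2.9 [ 0.46863807 -0.03149188  0.07623447] [-1.29237386 -0.92052549  3.03273736]
2.95 [ 0.46864756 -0.03149462  0.07620228] [-1.13301417 -1.41705106  3.14997602]
```

```bash
cat >> h.py <<'E'
def arc(C,phis,z):
    s=ctrl.get_state();p0=s['eef_pos'];Rm=R.from_quat(s['tcp_rot'])
    r=np.array([p0[0]-C[0],p0[1]-C[1],0]);print('r',np.hypot(*r[:2]),'th',np.degrees(np.arctan2(r[1],r[0])))
    for f in phis:
        q=R.from_rotvec([0,0,-f]);p=np.array([*C,z])+q.apply(r)
        print(round(f,3),Rm.inv().apply(p-p0).round(4),(Rm.inv()*q*Rm).as_rotvec().round(3))
E
python3 - <<'E'
from h import *
arc([.4889,-.0234],[0,.07,.14,.21,.28,.35,.42,.42],.0740)
E
```

```text
r 0.02181018319733525 th -158.2140935095966
0 [-0.     -0.      0.0022] [0. 0. 0.]
0.07 [-0.0001 -0.0015  0.0022] [-0.   -0.    0.07]
0.14 [-0.     -0.0031  0.0022] [-0.   -0.    0.14]
0.21 [ 0.0001 -0.0046  0.0022] [-0.   -0.    0.21]
0.28 [ 0.0003 -0.0061  0.0022] [-0.   -0.    0.28]
0.35 [ 0.0007 -0.0076  0.0022] [-0.001 -0.001  0.35 ]
0.42 [ 0.0012 -0.009   0.0022] [-0.001 -0.001  0.42 ]
0.42 [ 0.0012 -0.009   0.0022] [-0.001 -0.001  0.42 ]
```

Emit:
{"name": "carry_out", "arguments": {
  "commands": [
    {"delta_pos": [0,0,0.002],"delta_rot": [0,0,0],"claw": 0},
    {"delta_pos": [0,-0.0015,0.0022],"delta_rot": [0,0,0.07],"claw": 0},
    {"delta_pos": [0,-0.0031,0.0022],"delta_rot": [0,0,0.14],"claw": 0},
    {"delta_pos": [0.0001,-0.0046,0.0022],"delta_rot": [0,0,0.21],"claw": 0},
    {"delta_pos": [0.0003,-0.0061,0.0022],"delta_rot": [0,0,0.28],"claw": 0},
    {"delta_pos": [0.0007,-0.0076,0.0022],"delta_rot": [0,0,0.35],"claw": 0},
    {"delta_pos": [0.0012,-0.009,0.0022],"delta_rot": [0,0,0.42],"claw": 0},
    {"delta_pos": [0.0012,-0.009,0.0022],"delta_rot": [0,0,0.42],"claw": 0}
  ]
}}

```text
time: 3.62
eef_pos: [0.4673, -0.0224, 0.0744]
tcp_rot: [0.998, -0.062, 0.001, 0.0]
contact_force: [-2.1, -0.4, 5.2]
opening: -0.002
```

Run:
```python
from h import *
im,d,P,T,i=cam('wrist'); cv2.imwrite('pics/w4.png',im[...,::-1])
st=ctrl.get_state();print(st['time'],st['eef_pos'],st['dq'].round(2),st['contact_force'],st['wrist_torque'])
arc([.4889,-.0234],[0,.07,.14,.21,.28,.30],.0740)
```

```text
3.6667 [ 0.46727266 -0.02243835  0.07442298] [-0.    0.    0.    0.   -0.   -0.02] [-2.03025292 -0.59364668  4.71012799] [-0.03073916  0.35617165 -0.02215015]
r 0.021648713980293978 th 177.45404811385072
0 [-0.     -0.      0.0004] [0. 0. 0.]
0.07 [-0.0001 -0.0015  0.0004] [-0.   -0.    0.07]
0.14 [-0.     -0.003   0.0004] [-0.   -0.    0.14]
0.21 [ 0.0001 -0.0045  0.0004] [-0.   -0.    0.21]
0.28 [ 0.0004 -0.006   0.0004] [-0.001 -0.     0.28 ]
0.3 [ 0.0005 -0.0065  0.0004] [-0.001 -0.     0.3  ]
```

View pics/w4.png

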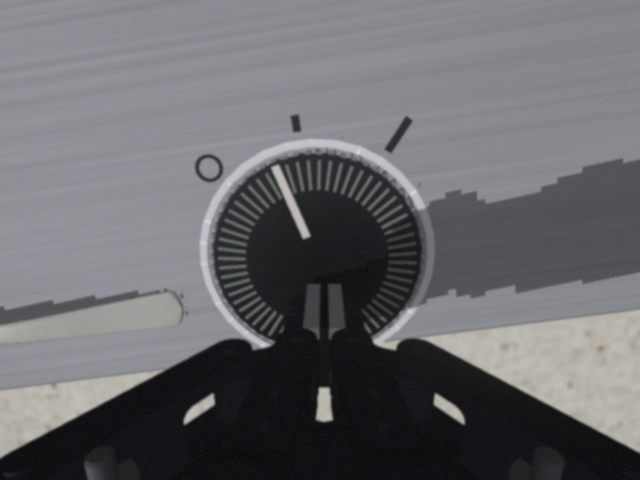

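The pointer stayed fixed relative to the tool at (276,168), so the dial has followed about 0.42 rad, past the hump. Continuing by 0.28.

Emit:
{"name": "carry_out", "arguments": {
  "commands": [
    {"delta_pos": [0,-0.0015,0.0004],"delta_rot": [0,0,0.07],"claw": 0},
    {"delta_pos": [0,-0.003,0.0004],"delta_rot": [0,0,0.14],"claw": 0},
    {"delta_pos": [0.0001,-0.0045,0.0004],"delta_rot": [0,0,0.21],"claw": 0},
    {"delta_pos": [0.0004,-0.006,0.0004],"delta_rot": [0,0,0.28],"claw": 0},
    {"delta_pos": [0.0004,-0.006,0.0004],"delta_rot": [0,0,0.28],"claw": 0}
  ]
}}

```text
time: 4.08
eef_pos: [0.4684, -0.0164, 0.0743]
tcp_rot: [0.98, -0.2, 0.001, 0.0]
contact_force: [-3.0, -0.4, 5.3]
opening: -0.003
```

Run:
```python
from h import *
im,d,P,T,i=cam('wrist'); cv2.imwrite('pics/w5.png',im[...,::-1])
st=ctrl.get_state();print(st['time'],st['eef_pos'],st['dq'].round(2),st['contact_force'],st['qpos'])
```

```text
4.1333 [ 0.4684054  -0.01648045  0.07429198] [-0.   -0.    0.    0.   -0.   -0.02] [-2.91455495 -0.56384846  4.81457587] [-2.51804206e-01  5.67771040e-02  2.19400198e+00 -8.68903116e-04
  8.89145003e-01  1.72062057e+00]
```

View pics/w5.png

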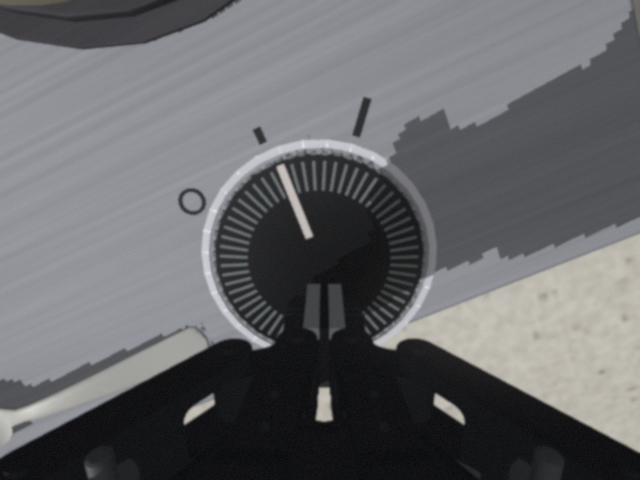

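The pointer at (281,166) lines up with the low bar at (259,135), so I'm lifting straight off.

Emit:
{"name": "carry_out", "arguments": {
  "commands": [
    {"delta_pos": [0,0,-0.004],"delta_rot": [0,0,0],"claw": 0},
    {"delta_pos": [0,0,-0.012],"delta_rot": [0,0,0],"claw": 0},
    {"delta_pos": [0,0,-0.035],"delta_rot": [0,0,0],"claw": 0},
    {"delta_pos": [0,0,-0.06],"delta_rot": [0,0,0],"claw": 0},
    {"delta_pos": [0,0,-0.09],"delta_rot": [0,0,0],"claw": 0},
    {"delta_pos": [0,0,-0.11],"delta_rot": [0,0,0],"claw": 0},
    {"delta_pos": [0,0,-0.11],"delta_rot": [0,0,0],"claw": 0},
    {"delta_pos": [0,0,-0.11],"delta_rot": [0,0,0],"claw": 0}
  ]
}}

```text
time: 4.8
eef_pos: [0.4691, -0.0164, 0.1858]
tcp_rot: [0.98, -0.199, 0.003, 0.0]
contact_force: [0.0, 0.3, -0.3]
opening: -0.0
```

Run:
```python
from h import *
im,d,P,T,i=cam('wrist'); cv2.imwrite('pics/w6.png',im[...,::-1])
st=ctrl.get_state();print(st['time'],st['eef_pos'],st['dq'].round(2),st['contact_force'])
g=im.min(-1);C=np.array([.4889,-.0234])
q=P[...,:2]-C;r=np.hypot(q[...,0],q[...,1]);m=(r>.012)&(r<.037)&(g>105)&(P[...,2]>.05)&(P[...,2]<.07)
n,l,s,c=cv2.connectedComponentsWithStats(m.astype(np.uint8));k=1+np.argmax(s[1:,4]);pts=np.argwhere(l==k)[:,::-1].astype(np.float32)
a=cv2.fitLine(pts,cv2.DIST_L2,0,.01,.01).ravel();A=rp('w',T,i,a[2]-15*a[0],a[3]-15*a[1],.061);B=rp('w',T,i,a[2]+15*a[0],a[3]+15*a[1],.061)
print(s[k],c[k],np.degrees(np.arctan((B-A)[1]/(B-A)[0])),'deg vs hob yaw ~1.06 = low')
```

```text
4.85 [ 0.46807168 -0.01619329  0.18418202] [-0.    0.02  0.03 -0.    0.    0.  ] [-0.43925695 -0.14246406  0.35606716]
[295 151  20  37 161] [304.55900621 168.91925466] 1.135517920091273 deg vs hob yaw ~1.06 = low
```

View pics/w6.png

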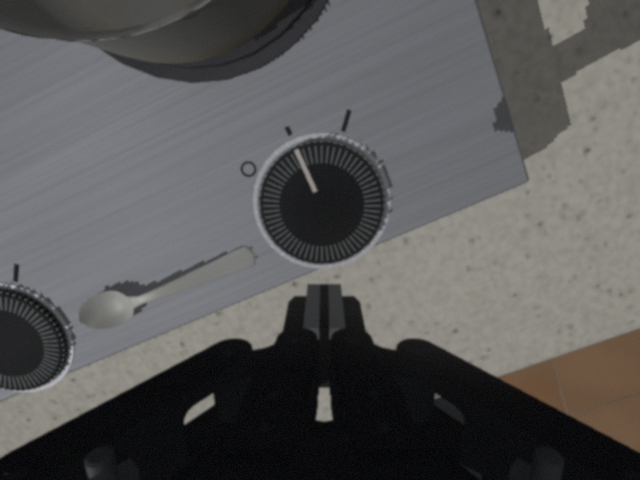

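The pointer at (305,169) lies on the low bar, measuring 1.14° against a hob yaw of about 1.06°. The spoon and pan look undisturbed and the gripper is clear.

Run:
```python
from h import *
ctrl.sign_off()
```

```text
the job is handed in; nothing more can be done
```

The right hot plate, where the saucepan stands, is now switched to low, and the job is handed in.

- **What I did:** I pressed the shut fingertips on the right dial with about 5 N, roughly 22 mm off its axis. I then turned it clockwise 0.70 rad about its axis, in two steps with a look in between, and lifted straight off.
- **Dial after release:** the pointer lies on the low bar. It measured 1.1° in the world frame against a hob yaw of about 1.1°, so within about 0.1° of straight back.
- **Surroundings:** in the last wrist picture the spoon and the part of the pan in view looked undisturbed. The fingers were about 105 mm above the dial, with no contact force beyond sensor noise.
- **Not re-checked:** the left dial's pointer, the plate cover and the other loose items were not measured again at the end. The arm's path stayed well clear of them.
- **Small disagreement:** the top and wrist cameras differed by about 2 mm on the dial's centre, within calibration, so I used the mean.

No checks failed. The clock was at about 4.9 s of the 32 s allowed.

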